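# Load two cutter discs into a sliding storage carrier

## Task

Put the two cutter discs away in the storage carrier: set the carrier's height by its knob so that the right slot is level with the wooden shelf, then slide the disc across the shelf, without lifting it off, fully home into that slot. The flat disc belongs in the upper, shallow slot and the disc with the raised hub in the lower, deep slot. Leave the pepper mill, the spice jar and the tin where they stand.

Things in the scene. Friction and masses are not known exactly. Their poses are not given: they have to be found in the camera images.
- frame: Fixed stand, origin on the worktop under the middle of the slot mouths. x points level from the shelf into the slots (the way discs go in), y along the shelf's long side, z up. Wooden shelf on legs: x -122 to -2 mm, y -125 to 125, top 70 mm above the worktop, no rims (discs can fall off). Carrier: x 0 to 73, y -47 to 47. Behind it two guide rods, 120 mm tall, at x 82, y +-28.
- shelf_edge (a point): Point on the top surface of the wooden shelf (70 mm above the worktop), in the middle of the edge that faces the carrier, 2 mm before the slot mouths.
- carrier (a joint): Height of the aluminium carrier in m, 0 lowest to 0.066 highest; it slides straight up and down and stays where it is left by friction (about 10 N to raise, 5 N to lower). Upper ledges are level with the shelf at 0.022, lower ledges at 0.054. A disc enters best with the ledges 1 to 5 mm BELOW the shelf top; ledges more than 1 mm above it block the disc.
- knob (a point): Centre of the black knob head on the carrier, 27 mm in diameter, 18 mm high (this point is 9 mm under its top, 15 mm above the carrier's top plate), free all round, 53 mm behind the slot mouths. Moves with the carrier; pinch it from above to raise or lower the carrier.
- upper_seat (a point): Where a disc's centre lies when fully home, against the back wall, in the upper slot (frame x 28 mm, y 0; moves with the carrier). Ledges 3.5 mm below this point; 15 mm clear height, 84 mm between the side walls. A disc at home still stands 12 mm out of the mouth, over the shelf: the carrier cannot be lowered past it, only raised. So load the upper slot first.
- lower_seat (a point): The same for the lower slot: frame x 28 mm, y 0, 32 mm below the upper seat, ledges 3.5 mm below this point, 28 mm clear height (a hub fits), 84 mm between the side walls. The carrier's top plate is 51 mm above the lower ledges.
- flat_disc: The flat steel disc with a pattern of dark holes, 80 mm in diameter, 7 mm thick, about 90 g. Origin at the centre of its underside, z up. Starts lying on the wooden shelf, left or right of the lane before the slots.
- flat_disc_mid (a point): Centre of the flat disc, half-way up its thickness.
- hub_disc: The steel disc with a raised conical hub in the middle: 80 mm in diameter, rim 7 mm thick, hub 38 mm wide at its foot and 14 mm higher than the rim, about 90 g. Origin at the centre of its underside, z up. Starts on the other side of the shelf; either disc may partly stand in the lane to the slots and may be nudged aside on the shelf.
- hub_disc_mid (a point): Centre of the hub disc, half-way up its rim (3.5 mm above its underside).
- mill_mid (a point): Pepper mill, 44 mm across, 90 mm tall, standing on the worktop beyond the +y end of the shelf (frame axes); point at its centre, half-way up. Must stay.
- spice_jar_mid (a point): Spice jar, 47 mm across, 98 mm tall, standing beside the carrier on its +y side; centre, half-way up. Must stay.
- tin_mid (a point): Food tin, 57 mm across, 72 mm tall, standing before the shelf, off its long edge at -x, towards -y (frame axes); centre, half-way up. Must stay.
Mind the look-alikes: they are no part of the job. Of the things shaped like the hub_disc, the steel one is meant. Leave any purple look-alike of the flat_disc alone.

How it is judged (in metres and radians):
At the end, for the whole second after the job is handed in: The flat disc lies home in the upper slot and the hub disc home in the lower slot, each centre within 6 mm of its seat (level) and -5 to +6 mm in height, at rest, with the carrier at rest; mill, spice jar and tin each within 30 mm of where they stood (horizontal distance between flat_disc_mid and upper_seat below 0.006 m and z of flat_disc_mid in the frame of upper_seat between -0.005 and 0.006 m and linear speed of each of flat_disc, hub_disc below 0.02 m/s and horizontal distance between hub_disc_mid and lower_seat below 0.006 m and z of hub_disc_mid in the frame of lower_seat between -0.005 and 0.006 m and velocity of joint carrier between -0.01 and 0.01 m/s and distance of each of mill_mid, spice_jar_mid, tin_mid from where it was at the start of the episode below 0.03 m); the robot touches nothing.
It fails at once if a disc was lifted off the shelf (its middle more than 85 mm above the worktop before it was in the slot) ((x of flat_disc_mid in the frame of frame below -0.01 m and height (world z) of flat_disc_mid above 0.085 m) or (x of hub_disc_mid in the frame of frame below -0.01 m and height (world z) of hub_disc_mid above 0.085 m)).
It fails at once if a bystander was knocked away by more than 30 mm (distance of any of mill_mid, spice_jar_mid, tin_mid from where it was at the start of the episode above 0.03 m).
It also fails if it takes over 72 s, if anything falls off the work surface, if the arm or the gripper's body presses on something with over 40 N, if the wrist force passes 120 N, or if a joint passes its speed limit or range.

## Robot

A 6-joint arm with a two-finger parallel gripper is mounted at the origin on a cart in front of the work surface, level with it; the furniture and walls round the work are solid. World frame = base frame: x ahead of the robot, y to its left, z up, the work surface at z = 0. Lengths are in mm, angles in rad, forces in N, time in s.
With the tool pointing down it reaches from about 400 to 925 mm from the base axis. Payload 12.5 kg.
Tool frame: the origin (TCP) lies midway between the tips of the shut fingers; the grasp point (between the pads) lies 19 mm behind it; z points along the fingers, y is the line along which they close (so a half turn about z gives the same grasp; the last joint's range is limited). The gripper opens to 95 mm and grips with 3 to 60 N. Pads are 20 mm wide; open, the fingers measure 119 mm over their backs; the gripper's body (75 mm by 180 mm) begins 59 mm behind the grasp point.
Start: joints at [1.182, 0.491, 1.559, -0, 1.092, -0.106], TCP at [174.386, 600.197, 214.661] pointing down, gripper open.
Joint ranges: [-3.1, 3.1], [-0.84, 2.19], [0.05, 2.79], [-1.13, 4.28], [0.06, 2.93], [-2.69, 2.69]. Speed limits (rad/s): [2.22, 2.22, 2.79, 3.14, 3.14, 3.14].

## Interface

Orientations are given as [roll, pitch, yaw] about the fixed x, y, z axes, in that order (R = Rz(yaw) Ry(pitch) Rx(roll)).
In Python, from cell import state, viewer, env, models gives the robot as it stands. The module is installed in compiled form; this text tells all that it offers.
- The arm moves only by the tool arm_command, never from a script. Its argument "rows" is a list of rows, each a list of 2 entries, a list of its own where there are three numbers: the shift along the tool's x, y, z normalised to -1 to 1, where 1 is 0.25 m, then the turn about the tool's z normalised to -1 to 1, where 1 is pi rad. A call has exactly 5 rows; each row shifts and turns the commanded pose from where the row before left it, along the tool's axes as they then stand; what a row does not reach is not made up. A row lasts 1/10 s, in which the tool goes at most 50 mm and 8.59 degrees, less where a joint would pass 70% of its speed; a pose out of reach is approached as far as the arm can. A call with a number of a shift or a turn outside -1 to 1 is refused whole. A call with a gripper value outside its range is refused whole. "claw" is the opening, from 0 (shut) to 1 (fully open), set as the call begins (left out, the last holds). The fingers move at their own pace and stop on an object; the grip force is fixed at half the most. Time passes only in rows, so rows that do not move let the fingers close, or fill a call up. It gives the time, the measured TCP pose, the force, the opening and the grip force at its end, in the units of the state.
- state(): the state, without advancing time (a new reading comes with each control period).
- viewer.read_camera(name): name is "side" or "top" or "wrist"; returns (picture, depth): 384x512x3 uint8, red, green, blue; 384x512 float32, mm along the optical axis (not along the pixel's ray), 0 where there is no reading.
- viewer.get_calibration(name): a dict with "camera_matrix" (3x3 intrinsics, pixels), "world_to_cam" (4x4, takes a point from world to camera coordinates). Camera axes: x right, y up, looking along -z (the intrinsics and any distortion apply to the point x, -y, -z); pixel columns grow to the right and rows downward; lengths in mm; the calibration is good to about 2 mm. A picture is of the moment at which its call begins: read the wrist's pose just before it. get_calibration takes no time and is no camera call; for the wrist camera it gives the pose at the moment of the call.
- env.job_done(): hands the job in; it is judged then, once.
Trained networks look in the newest picture that a camera, given by its name, has taken for a name from the list of things; names that differ only in an ending like _2 or _b are one class to them, and where a whole thing is asked for, a point or a joint stands for the part that bears it (a point fixed in the world has none). Each returns a list of dicts, best first, with "confidence" (0 to 1); they miss things now and then, are a little off and sometimes report something else, mostly with a low value. They report only what shows in the picture. A call takes as long as a camera call. They do not tell look-alikes from the thing itself.
- models.search_frame(camera, label): "position" ([x, y, z] in mm, in world coordinates, good to about 4 mm: the middle of the surface that is visible of it).
- models.mark_of(camera, label): "position" ([x, y, z] in mm, in world coordinates, good to about 4 mm: a listed point, or the origin of a listed thing).
The state is a dict: "t": time; "joints": joint angles; "qvel": joint speeds; "tau": joint torques, N m; "eef_pos": TCP position; "tcp_rot": TCP orientation; "ft_force": force on the tool from outside, world axes, zero at the start; "moment": the same for the moment, N m; "opening": opening from 0.0 (shut) to 1.0 (fully open); "grip_force": force on a finger pad.
Only numpy, scipy, OpenCV 4.12 (cv2) and the standard library are available. Lean on these libraries where they do the work, as an engineer would, in place of code of your own. Each camera call takes 0.05 s, during which the arm holds its last target. There are 200 camera calls.

## Working session

There is one attempt and no reset: what is moved stays moved. The work goes in short steps, Python scripts to look and compute and a tool call to move; the robot and the scene stay as the last step left them, time stands still between calls to the robot, and variables do not carry over. Pictures are saved under pics/ and viewed, at most 10 in all, crops included, and the job is handed in when it is done.

Besides the shell and the picture viewer there is one more tool, called after ">>>" as name([rows], argument=value, ...), one row to a line, values as JSON. arm_command: Moves the arm, as the interface text tells. Scaled input: -1 to 1 covers 0.25 m each way for a shift and pi rad each way for a turn. Its arguments: {"type":"object","properties":{"rows":{"type":"array","items":{"type":"array"}},"claw":{"type":"number"}},"required":["rows"]}

```bash
mkdir -p pics
cat > h.py <<'E'
import numpy as np, cv2
from cell import state, viewer, env, models
def shot(n,f):
    p,d=viewer.read_camera(n); cv2.imwrite('pics/'+f,p[:,:,::-1]); return p,d
def world(n,d,u,v):
    c=viewer.get_calibration(n);K=np.array(c["camera_matrix"]);T=np.linalg.inv(np.array(c["world_to_cam"]))
    z=d[int(v),int(u)]; x=(u-K[0,2])/K[0,0]*z; y=(v-K[1,2])/K[1,1]*z
    return (T@[x,-y,-z,1])[:3]
def marks(cam,names):
    for n in names:
        r=models.mark_of(cam,n)
        print(cam,n,[(np.round(q["position"]).tolist(),round(q["confidence"],2)) for q in r[:3]])
E
python3 - <<'E'
from h import *
s=state();print(s)
for n in("top","side"):
    p,d=shot(n,n+'0.png')
    marks(n,["frame","shelf_edge","knob","upper_seat","flat_disc_mid","hub_disc_mid","mill_mid","spice_jar_mid","tin_mid"])
a=np.hstack([cv2.imread('pics/top0.png'),cv2.imread('pics/side0.png')]);cv2.imwrite('pics/a0.png',cv2.resize(a,(800,300)))
E
```

```text
{'t': 0.0, 'joints': array([ 1.18238816e+00,  4.91611718e-01,  1.55947164e+00,  2.41004064e-05,
        1.09170083e+00, -1.05591724e-01]), 'qvel': array([ 2.74351708e-04, -1.09546510e-03, -7.65495625e-05,  1.13264398e-04,
       -1.40993908e-05, -1.12804013e-03]), 'tau': array([-2.90636108e-04, -6.12634492e+01, -2.58185291e+01,  6.92486647e-02,
        4.80933767e-02, -7.51520224e-05]), 'eef_pos': array([174.2842595 , 599.94401753, 214.02170559]), 'tcp_rot': array([-3.14041000e+00, -1.46837756e-04,  2.85876500e+00]), 'ft_force': array([0.13861031, 0.59017286, 0.12317274]), 'moment': array([-0.01432989,  0.00143215, -0.05165475]), 'grip_force': 0.0, 'opening': 1.00070172495843}
top frame [([493.0, 349.0, -1.0], 0.57)]
top shelf_edge [([497.0, 346.0, 68.0], 0.74)]
top knob [([513.0, 394.0, 106.0], 0.9)]
top upper_seat [([506.0, 371.0, 77.0], 0.88)]
top flat_disc_mid [([547.0, 256.0, 72.0], 0.84), ([516.0, 544.0, 4.0], 0.69)]
top hub_disc_mid [([425.0, 320.0, 72.0], 0.89), ([332.0, 188.0, 2.0], 0.85)]
top mill_mid [([268.0, 400.0, 44.0], 0.71), ([426.0, 322.0, 71.0], 0.71)]
top spice_jar_mid []
top tin_mid [([522.0, 132.0, 40.0], 0.89)]
side frame [([490.0, 346.0, 3.0], 0.66)]
side shelf_edge [([489.0, 349.0, 70.0], 0.58)]
side knob [([551.0, 260.0, 74.0], 0.34)]
side upper_seat [([509.0, 370.0, 74.0], 0.76)]
side flat_disc_mid [([552.0, 260.0, 75.0], 0.86), ([522.0, 542.0, 6.0], 0.79)]
side hub_disc_mid [([338.0, 188.0, 4.0], 0.8), ([421.0, 318.0, 73.0], 0.75)]
side mill_mid [([265.0, 397.0, 43.0], 0.7), ([550.0, 260.0, 72.0], 0.69)]
side spice_jar_mid [([381.0, 467.0, 51.0], 0.66)]
side tin_mid [([519.0, 130.0, 37.0], 0.9)]
```

View pics/top0.png

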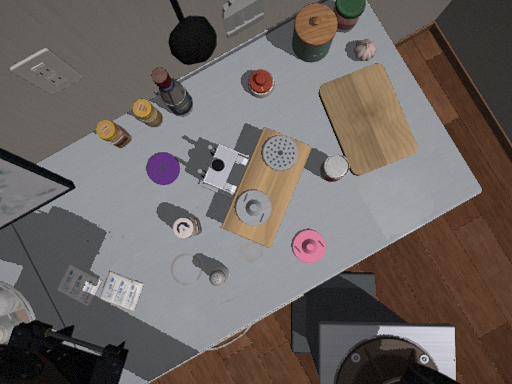

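View pics/side0.png

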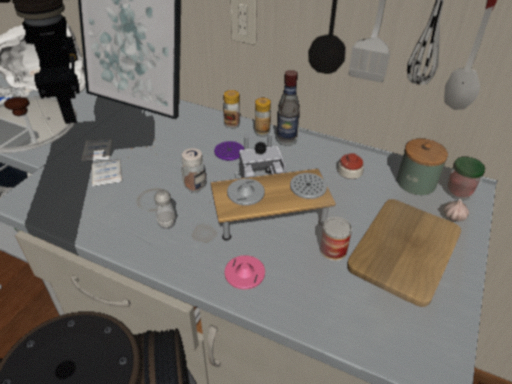

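The top view shows the shelf at about (265,187), the steel flat disc at (280,153) and the steel hub disc at (254,207). The carrier knob is at (218,165). The purple disc at (163,168) and the pink hub disc at (309,246) are the look-alikes. Next I fit the shelf frame from depth.

```bash
cat >> h.py <<'E'
def cloud(n,d):
    c=viewer.get_calibration(n);K=np.array(c["camera_matrix"]);T=np.linalg.inv(np.array(c["world_to_cam"]))
    v,u=np.mgrid[:d.shape[0],:d.shape[1]]
    P=np.stack([(u-K[0,2])/K[0,0]*d,-(v-K[1,2])/K[1,1]*d,-d,np.ones_like(d)],-1)@T.T
    P=P[...,:3].copy(); P[d==0]=np.nan; return P
E
python3 - <<'E'
from h import *
p,d=viewer.read_camera("top");P=cloud("top",d);X,Y,Z=P[...,0],P[...,1],P[...,2]
near=np.hypot(X-480,Y-300)<190
m=near&(Z>64)&(Z<84)&(p[...,0].astype(int)-p[...,2]>25)   # wood
print(m.sum(),np.median(Z[m]))
r=cv2.minAreaRect(P[m][:,:2].astype(np.float32));print(r,cv2.boxPoints(r))
for n,u,v in(("flat",280,153),("hub",254,207),("knob",218,165)):
    q=P[v-4:v+5,u-4:v and u+5].reshape(-1,3);print(n,np.round(np.nanmedian(q,0),1),np.nanmax(q[:,2]))
k=near&(Z>96)&(np.hypot(X-513,Y-394)<25);print("knobpts",k.sum(),np.round(np.median(P[k],0),1),np.sort(Z[k])[-5:])
c=near&(np.hypot(X-505,Y-375)<70)&(Z>80)&(Z<98);print("plate",c.sum(),np.median(Z[c]))
w=near&(np.hypot(X-330,Y-170)<20)
for nm,c in(("flat",(549,258)),("hub",(423,319))):
    g=(np.hypot(X-c[0],Y-c[1])<55)&(Z>66)&~m&(Z<100);print(nm,g.sum(),cv2.minEnclosingCircle(P[g][:,:2].astype(np.float32)),np.median(Z[g]))
E
```

```text
3781 69.67541471364041
((468.52252197265625, 327.1029052734375), (189.36337280273438, 286.9502258300781), 67.64327239990234) [[299.81766 294.112  ]
 [565.19885 184.96419]
 [637.2274  360.0938 ]
 [371.8462  469.24164]]
flat [547.7 258.1  76.9] 80.59951865554751
hub [425.2 315.1  89.4] 94.65439742059459
knob [514.2 392.7 114.5] 117.62438076289823
knobpts 127 [516.  392.9 114. ] [116.38998458 116.43370301 116.61701938 117.32658224 117.62438076]
plate 828 90.5156322906056
flat 1012 ((554.7586669921875, 255.53652954101562), 46.280174255371094) 76.66359572754743
hub 1017 ((428.6632385253906, 323.7652587890625), 46.95957946777344) 76.88174211524438
```

Run:
```python
from h import *
p,d=viewer.read_camera("top");P=cloud("top",d);X,Y,Z=P[...,0],P[...,1],P[...,2]
near=np.hypot(X-480,Y-300)<190
m=(near&(Z>66)&(Z<100)).astype(np.uint8)
wood=near&(Z>64)&(Z<84)&(p[...,0].astype(int)-p[...,2]>25)
w=cv2.morphologyEx(wood.astype(np.uint8),cv2.MORPH_OPEN,np.ones((5,5)))
n,l,s,_=cv2.connectedComponentsWithStats(w);i=1+np.argmax(s[1:,4]);mm=l==i
r=cv2.minAreaRect(P[mm][:,:2].astype(np.float32));print(r)
for a in (66,67,68):
    t=np.radians(a);ex=np.array([np.cos(t),np.sin(t)]);ey=np.array([-np.sin(t),np.cos(t)])
    Q=P[wood][:,:2];x=Q@ex;y=Q@ey
    lo,hi=np.percentile(x,[1,99]),np.percentile(y,[1,99]);print(a,lo,np.diff(lo),hi,np.diff(hi))
# disc circle: rims
for nm,c in(("flat",(549,258)),("hub",(423,318))):
    g=(np.hypot(X-c[0],Y-c[1])<50)&(Z>73)&~wood&(Z<100);q=P[g][:,:2]
    print(nm,g.sum(),q.mean(0),(np.percentile(q,1,axis=0)+np.percentile(q,99,axis=0))/2)
```

```text
((472.39141845703125, 288.0627746582031), (119.95635986328125, 248.69183349609375), 67.59104919433594)
66 [395.14471801 516.61672396] [121.47200594] [-436.87199258 -190.64223402] [246.22975856]
67 [390.51802651 509.48778189] [118.96975538] [-444.67890762 -198.66884481] [246.01006281]
68 [384.92435326 503.60474818] [118.68039492] [-452.45859492 -206.47820929] [245.98038563]
flat 963 [549.23212629 258.06580804] [549.07842314 258.09741078]
hub 981 [425.0984814  317.04016209] [424.68529526 316.69784506]
```

>>> arm_command([
  [[0, 0, 0], 0.0445],
  [[0, 0, 0], 0.0445],
  [[0, 0, 0], 0.0445],
  [[0, 0, 0], 0.0445],
  [[0, 0, 0], 0.0445],
], claw=1)

```text
t: 1.6
eef_pos: [174.4, 600.2, 214.7]
tcp_rot: [3.142, -0.0, 2.154]
ft_force: [-0.7, -0.1, 0.3]
opening: 1.0
grip_force: 0.0
```

>>> arm_command([
  [[0, 0, 0], 0.0445],
  [[0, 0, 0], 0.0445],
  [[0, 0, 0], 0.0445],
  [[0, 0, 0], 0.0445],
  [[0, 0, 0], 0.0445],
])

```text
t: 2.1
eef_pos: [174.4, 600.2, 214.6]
tcp_rot: [3.142, -0.0, 1.455]
ft_force: [0.7, 0.3, 0.2]
opening: 0.998
grip_force: 0.0
```

>>> arm_command([
  [[0, 0, 0], 0.0445],
  [[0, 0, 0], 0.0445],
  [[-0.024, 0.158, 0], 0],
  [[-0.024, 0.158, 0], 0],
  [[-0.024, 0.158, 0], 0],
])

```text
t: 2.6
eef_pos: [278.0, 537.9, 214.7]
tcp_rot: [3.142, -0.0, 1.182]
ft_force: [-0.5, 0.1, 0.3]
opening: 1.001
grip_force: 0.0
```

>>> arm_command([
  [[-0.024, 0.158, 0], 0],
  [[-0.024, 0.158, 0], 0],
  [[-0.024, 0.158, 0], 0],
  [[-0.024, 0.158, 0], 0],
  [[-0.024, 0.158, 0], 0],
])

```text
t: 3.1
eef_pos: [449.8, 434.7, 214.8]
tcp_rot: [3.142, -0.0, 1.181]
ft_force: [-0.1, 0.2, 0.1]
opening: 1.001
grip_force: 0.0
```

>>> arm_command([
  [[-0.024, 0.158, 0], 0],
  [[-0.024, 0.158, 0], 0],
  [[0, 0, 0], 0],
  [[0, 0, 0], 0],
  [[0, 0, 0], 0],
])

```text
t: 3.6
eef_pos: [516.2, 395.1, 214.7]
tcp_rot: [-3.141, 0.0, 1.182]
ft_force: [0.7, 0.2, -0.4]
opening: 1.002
grip_force: 0.0
```

```bash
cat >> h.py <<'E'
O=np.array([496.,345.4]);t=np.radians(67.6);EX=np.array([np.cos(t),np.sin(t)]);EY=np.array([-np.sin(t),np.cos(t)])
def fr(q): q=np.asarray(q)[...,:2]-O; return np.stack([q@EX,q@EY],-1)
E
python3 - <<'E'
from h import *
p,d=shot("wrist","w1.png");P=cloud("wrist",d);F=fr(P);Z=P[...,2]
marks("wrist",["knob","flat_disc_mid","hub_disc_mid","shelf_edge"])
k=(Z>103)&(Z<125)&(np.hypot(F[...,0]-53,F[...,1])<25);print("knob",k.sum(),F[k].mean(0) if k.any() else 0,np.median(Z[k]) if k.any() else 0)
s=(Z>66)&(Z<73)&(F[...,0]<20)&(F[...,0]>-130)&(abs(F[...,1])<140);print(s.sum(),[np.percentile(F[s][:,i],[1,99]) for i in(0,1)],np.median(Z[s]))
pl=(Z>84)&(Z<96)&(abs(F[...,1])<60)&(F[...,0]>-5)&(F[...,0]<95);print("plate",np.percentile(F[pl],[1,99],axis=0),np.median(Z[pl]))
E
```

```text
wrist knob [([512.0, 395.0, 102.0], 0.67)]
wrist flat_disc_mid [([543.0, 258.0, 73.0], 0.68), ([523.0, 543.0, 5.0], 0.6)]
wrist hub_disc_mid [([334.0, 188.0, 4.0], 0.89), ([425.0, 319.0, 77.0], 0.78), ([521.0, 132.0, 31.0], 0.48)]
wrist shelf_edge [([496.0, 349.0, 71.0], 0.65)]
knob 514 [55.84310348  1.4448851 ] 114.77418830034333
6632 [array([-119.47278612,   15.64752849]), array([-119.58121652,  121.8213539 ])] 70.28402644192477
plate [[  5.28124748 -44.152515  ]
 [ 76.36977844  46.76261043]] 91.1470044520986
```

View pics/w1.png

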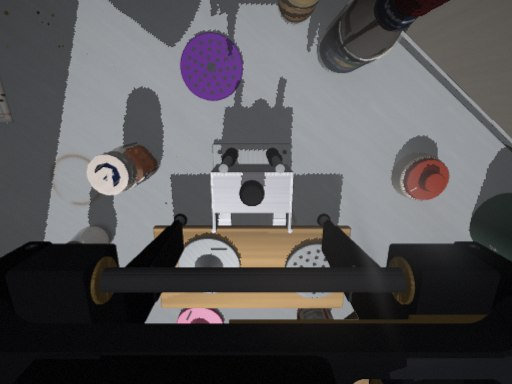

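The wrist view shows the knob at (252,192), centred under the gripper. The hub disc is at (208,262) and the flat disc at (312,270) on the shelf. The frame fit holds to within about 2 mm, so I pinch the knob.

>>> arm_command([
  [[0.004, 0, 0.119], 0],
  [[0, 0, 0.119], 0],
  [[0, 0, 0.119], 0],
  [[0, 0, 0.119], 0],
  [[0, 0, 0], 0],
], claw=1)

```text
t: 4.35
eef_pos: [515.5, 394.9, 92.2]
tcp_rot: [-3.138, 0.005, 1.182]
ft_force: [-0.0, 0.4, 0.6]
opening: 1.0
grip_force: 0.0
```

>>> arm_command([
  [[0, 0, 0], 0],
  [[0, 0, 0], 0],
  [[0, 0, 0], 0],
  [[0, 0, 0], 0],
  [[0, 0, 0], 0],
], claw=0)

```text
t: 4.85
eef_pos: [517.6, 395.7, 96.4]
tcp_rot: [3.141, -0.001, 1.181]
ft_force: [-0.2, 0.3, 0.0]
opening: 0.638
grip_force: 0.0
```

>>> arm_command([
  [[0, 0, 0], 0],
  [[0, 0, 0], 0],
  [[0, 0, 0], 0],
  [[0, 0, 0], 0],
  [[0, 0, 0], 0],
], claw=0)

```text
t: 5.35
eef_pos: [515.8, 396.2, 95.5]
tcp_rot: [-3.139, 0.001, 1.181]
ft_force: [-7.9, 4.6, 2.2]
opening: 0.271
grip_force: 30.0
```

>>> arm_command([
  [[0, 0, 0.004], 0],
  [[0, 0, 0.004], 0],
  [[0, 0, 0.004], 0],
  [[0, 0, 0.004], 0],
  [[0, 0, 0.004], 0],
], claw=0)

```text
t: 5.85
eef_pos: [515.8, 396.2, 90.7]
tcp_rot: [-3.139, 0.001, 1.181]
ft_force: [-10.1, 4.2, 4.4]
opening: 0.275
grip_force: 30.0
```

>>> arm_command([
  [[0, 0, 0], 0],
  [[0, 0, 0], 0],
  [[0, 0, 0], 0],
  [[0, 0, 0], 0],
  [[0, 0, 0], 0],
], claw=0)

```text
t: 6.35
eef_pos: [515.8, 396.2, 90.6]
tcp_rot: [-3.139, 0.001, 1.181]
ft_force: [-7.8, 4.1, 2.7]
opening: 0.273
grip_force: 30.0
```

```bash
cat >> h.py <<'E'
def plate(lo=75,hi=130):
    p,d=viewer.read_camera("top");P=cloud("top",d);F=fr(P);Z=P[...,2]
    r=(Z>lo)&(Z<hi)&(F[...,0]>8)&(F[...,0]<66)&(abs(F[...,1])<40)&(np.hypot(F[...,0]-54,F[...,1])>18)
    s=(F[...,0]>-115)&(F[...,0]<-15)&(abs(F[...,1])<115)&(Z>66)&(Z<73)
    print("plate z",np.percentile(Z[r],[25,50,75]).round(1),"upper ledge",round(np.median(Z[r])-19,1),"shelf",np.median(Z[s]).round(1))
E
python3 -c "
from h import *
plate()"
```

```text
Traceback (most recent call last):
  File "h.py", line 24, in plate
    print("plate z",np.percentile(Z[r],[25,50,75]).round(1),"upper ledge",round(np.median(Z[r])-19,1),"shelf",np.median(Z[s]).round(1))
                    ~~~~~~~~~~~~~^^^^^^^^^^^^^^^^^
IndexError: index -1 is out of bounds for axis 0 with size 0
```

>>> arm_command([
  [[0, 0, 0], 0],
  [[0, 0, 0], 0],
  [[0, 0, 0], 0],
  [[0, 0, -0.1], 0],
  [[0, 0, -0.1], 0],
], claw=1)

```text
t: 6.9
eef_pos: [517.3, 395.2, 140.6]
tcp_rot: [-3.141, 0.001, 1.181]
ft_force: [0.7, 0.3, -0.1]
opening: 0.64
grip_force: 0.0
```

>>> arm_command([
  [[0, 0, -0.1], 0],
  [[-0.115, 0.0835, 0], 0],
  [[-0.115, 0.0835, 0], 0],
  [[-0.115, 0.0835, 0], 0],
  [[-0.115, 0.0835, 0], 0],
], claw=1)

```text
t: 7.4
eef_pos: [551.3, 256.1, 165.8]
tcp_rot: [3.141, -0.0, 1.181]
ft_force: [-0.1, -1.0, 0.1]
opening: 0.991
grip_force: 0.0
```

>>> arm_command([
  [[0, 0, 0], 0],
  [[0, 0, 0], 0],
  [[0, 0, 0], 0],
  [[0, 0, 0], 0],
  [[0, 0, 0], 0],
], claw=1)

```text
t: 7.9
eef_pos: [550.7, 258.3, 165.5]
tcp_rot: [-3.142, -0.0, 1.182]
ft_force: [-0.5, 0.3, 0.4]
opening: 1.002
grip_force: 0.0
```

Run:
```python
from h import *
plate()
s=state();print(s["eef_pos"],fr(s["eef_pos"]))
p,d=shot("wrist","w2.png");P=cloud("wrist",d);F=fr(P);Z=P[...,2]
for lo,hi in((64,73),(73,95)):
  q=(Z>lo)&(Z<hi)&(F[...,0]<-5)&(F[...,0]>-130)&(F[...,1]<-10)&(F[...,1]>-135);print(q.sum(),np.percentile(F[q],[1,99],axis=0) if q.any() else 0)
marks("wrist",["flat_disc_mid","hub_disc_mid","shelf_edge"])
```

```text
plate z [84.7 85.6 86.5] upper ledge 66.6 shelf 69.7
[550.67907761 258.21184061 165.57888478] [-59.77289026 -83.77814904]
7161 [[-119.52412399 -122.97556788]
 [  -5.49223663  -10.62582968]]
4827 [[ -96.52854167 -118.46808228]
 [ -21.83382512  -44.27698851]]
wrist flat_disc_mid [([548.0, 258.0, 71.0], 0.64)]
wrist hub_disc_mid []
wrist shelf_edge [([496.0, 346.0, 72.0], 0.59)]
```

View pics/w2.png

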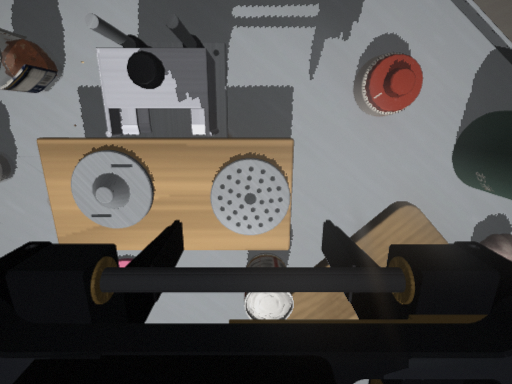

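The wrist view shows the flat disc at (250,197), the hub disc at (112,188) and the carrier slots behind the shelf edge. The upper ledge is about 3 mm below the shelf top, as wanted. I clamp the flat disc next.

>>> arm_command([
  [[0, -0.009, 0.1], 0],
  [[0, 0, 0.1], 0],
  [[0, 0, 0.1], 0],
  [[0, 0, 0.05], 0],
  [[0, 0, 0.02], 0],
], claw=1)

```text
t: 8.65
eef_pos: [548.6, 258.2, 72.1]
tcp_rot: [-3.14, 0.001, 1.181]
ft_force: [-0.0, 0.6, -0.2]
opening: 0.999
grip_force: 0.0
```

>>> arm_command([
  [[0, 0, 0.002], 0],
  [[0, 0, 0], 0],
  [[0, 0, 0], 0],
  [[0, 0, 0], 0],
  [[0, 0, 0], 0],
], claw=0.5)

```text
t: 9.15
eef_pos: [549.3, 258.5, 73.6]
tcp_rot: [3.14, -0.001, 1.181]
ft_force: [-0.0, 0.2, 7.4]
opening: 0.817
grip_force: 30.0
```

Run:
```python
from h import *
s=state();print(s["eef_pos"],fr(s["eef_pos"]),s["opening"],s["ft_force"],s["moment"])
for c in("wrist","top","side"):
  p,d=viewer.read_camera(c);P=cloud(c,d);F=fr(P);Z=P[...,2]
  cv2.imwrite(f'pics/{c}3.png',p[:,:,::-1])
  q=(Z>73)&(Z<84)&(np.hypot(F[...,0]+60,F[...,1]+82)<44)
  A=np.c_[F[q],np.ones(q.sum())];print(c,q.sum(),np.percentile(F[q],[1,99],axis=0).round(1).tolist(),np.linalg.lstsq(A,Z[q],rcond=None)[0],np.median(Z[q]))
a=cv2.imread('pics/side3.png')[120:280,190:390];b=cv2.imread('pics/wrist3.png')[:300,100:500]
cv2.imwrite('pics/c3.png',np.hstack([cv2.resize(a,(400,320)),cv2.resize(b,(400,320))]))
```

```text
[549.30743796 258.53592304  73.59840798] [-59.99595237 -82.38650683] 0.8165164041103848 [-0.03125828  0.23450682  7.35453145] [-0.11200565  0.12943818 -0.01259161]
wrist 9016 [[-81.1, -121.0], [-21.2, -43.4]] [-4.96163539e-03  4.57692778e-04  7.71305510e+01] 77.31959731641611Traceback (most recent call last):
  File "<stdin>", line 7, in <module>
    return _quantile_unchecked(
        a, q, axis, out, overwrite_input, method, keepdims, weights)
    return _ureduce(a,
                    func=_quantile_ureduce_func,
    ...<5 lines>...
                    overwrite_input=overwrite_input,
                    method=method)
    r = func(a, **kwargs)
    result = _quantile(arr,
                       quantiles=q,
    ...<2 lines>...
                       out=out,
                       weights=wgt)
    slices_having_nans = np.isnan(arr[-1, ...])
                                  ~~~^^^^^^^^^
IndexError: index -1 is out of bounds for axis 0 with size 0
```

>>> arm_command([
  [[0, 0, -0.003], 0],
  [[0, -0.02, 0], 0],
  [[0, -0.033, 0], 0],
  [[0, -0.033, 0], 0],
  [[0, -0.033, 0], 0],
], claw=0.5)

```text
t: 9.75
eef_pos: [520.8, 270.0, 73.6]
tcp_rot: [3.141, -0.0, 1.181]
ft_force: [1.9, -1.5, 3.9]
opening: 0.818
grip_force: 30.0
```

>>> arm_command([
  [[0, -0.033, 0], 0],
  [[0, -0.033, 0], 0],
  [[0, -0.033, 0], 0],
  [[0, -0.033, 0], 0],
  [[0, -0.033, 0], 0],
], claw=0.5)

```text
t: 10.25
eef_pos: [482.8, 285.6, 73.6]
tcp_rot: [3.141, -0.001, 1.181]
ft_force: [3.6, -0.6, 5.3]
opening: 0.816
grip_force: 30.4
```

>>> arm_command([
  [[0, -0.033, 0], 0],
  [[0, -0.016, 0], 0],
  [[0, 0, 0], 0],
  [[0, 0, 0], 0],
  [[0, 0, 0], 0],
], claw=0.5)

```text
t: 10.75
eef_pos: [470.8, 290.5, 73.6]
tcp_rot: [-3.141, 0.0, 1.181]
ft_force: [-3.0, 3.2, 9.0]
opening: 0.818
grip_force: 30.0
```

```bash
cat >> h.py <<'E'
def look(c="wrist",lo=73,hi=84,x0=-130,x1=-3,y0=-60,y1=60):
  p,d=viewer.read_camera(c);P=cloud(c,d);F=fr(P);Z=P[...,2]
  q=(Z>lo)&(Z<hi)&(F[...,0]>x0)&(F[...,0]<x1)&(F[...,1]>y0)&(F[...,1]<y1)
  if q.sum()>20: print(c,q.sum(),np.percentile(F[q],[1,99],axis=0).round(1).tolist(),np.median(Z[q]).round(1))
  return p,P
E
python3 - <<'E'
from h import *
s=state();print(s["eef_pos"],fr(s["eef_pos"]),s["opening"],s["ft_force"],s["moment"])
look(y0=-45,y1=45);look(y0=48,y1=150);p,_=look("side",y0=60,y1=150,hi=100);p2,_=look()
cv2.imwrite('pics/c4.png',np.hstack([cv2.resize(p[100:280,190:390],(400,360)),cv2.resize(p2[:,:,:],(400,360))])[:,:,::-1])
E
```

```text
[470.83076008 290.46474322  73.55767192] [-60.38142549   2.33592196] 0.8177038806137169 [-3.04898206  3.17896258  9.04534882] [0.21924184 0.23495189 0.0090518 ]
wrist 9026 [[-81.4, -36.3], [-21.7, 41.4]] 77.3
wrist 6672 [[-74.0, 49.6], [-13.9, 122.8]] 77.3
side 686 [[-91.7, 60.9], [-15.0, 123.4]] 77.4
wrist 9906 [[-81.3, -36.3], [-21.7, 58.8]] 77.3
```

View pics/c4.png

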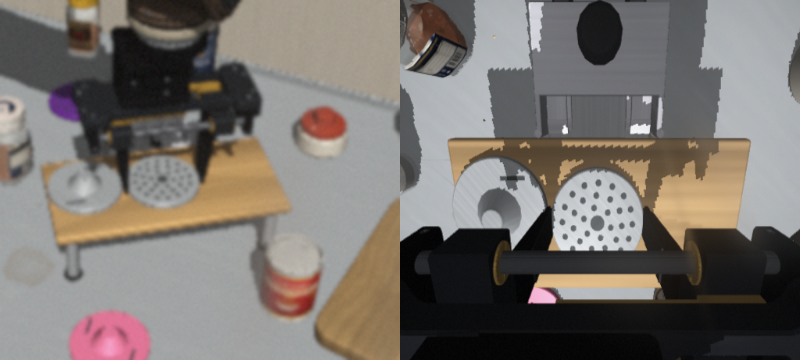

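The views show the flat disc clamped in front of the slots and the hub disc nudged aside to y of about 85, still flat on the shelf. I slide the flat disc forward.

>>> arm_command([
  [[0.02, 0.004, 0], 0],
  [[0.02, 0, 0], 0],
  [[0.02, 0, 0], 0],
  [[0.02, 0, 0], 0],
  [[0.02, 0, 0], 0],
], claw=0.5)

```text
t: 11.45
eef_pos: [481.2, 312.6, 73.6]
tcp_rot: [-3.14, 0.001, 1.181]
ft_force: [-0.9, -4.3, 9.8]
opening: 0.817
grip_force: 30.0
```

>>> arm_command([
  [[0.02, 0, 0], 0],
  [[0.02, 0, 0], 0],
  [[0.02, 0, 0], 0],
  [[0.008, 0, 0], 0],
  [[0, 0, 0], 0],
], claw=0.5)

```text
t: 11.95
eef_pos: [487.9, 328.6, 73.6]
tcp_rot: [-3.141, 0.001, 1.181]
ft_force: [-1.2, -0.7, 7.6]
opening: 0.817
grip_force: 30.0
```

Run:
```python
from h import *
s=state();print(s["eef_pos"],fr(s["eef_pos"]),s["opening"],s["ft_force"],s["moment"])
p,P=look(y0=-45,y1=45)
look(lo=80,hi=92,x0=-5,x1=95)
```

```text
[487.88237451 328.58944971  73.57157047] [-18.63551419   1.09911572] 0.8165368035899717 [-1.16879277 -0.67872047  7.62905957] [-0.41643773  0.02806942 -0.02932812]
wrist 5938 [[-40.0, -37.7], [-3.3, 40.3]] 77.4
wrist 12363 [[5.3, -43.8], [78.2, 46.7]] 86.1
```

>>> arm_command([
  [[0, 0, 0], 0],
  [[0, 0, 0], 0],
  [[0, 0, -0.06], 0],
  [[0, 0, -0.06], 0],
  [[-0.1, 0, 0], 0],
], claw=1)

```text
t: 12.55
eef_pos: [479.9, 306.9, 104.5]
tcp_rot: [3.14, -0.002, 1.183]
ft_force: [0.6, -0.0, -0.5]
opening: 0.999
grip_force: 0.0
```

>>> arm_command([
  [[-0.114, 0, 0], 0],
  [[0, 0, 0], 0],
  [[0, 0, 0], 0],
  [[0, 0, 0], 0],
  [[0, 0, 0], 0],
], claw=0.35)

```text
t: 13.05
eef_pos: [468.6, 279.6, 103.2]
tcp_rot: [-3.141, -0.0, 1.182]
ft_force: [0.0, 0.4, -0.6]
opening: 0.634
grip_force: 0.0
```

>>> arm_command([
  [[0, 0, 0], 0],
  [[0, 0, 0.05], 0],
  [[0, 0, 0.05], 0],
  [[0, 0, 0.016], 0],
  [[0, 0, 0], 0],
], claw=0.35)

```text
t: 13.55
eef_pos: [468.0, 278.7, 73.2]
tcp_rot: [-3.14, 0.001, 1.181]
ft_force: [-0.1, 0.3, 0.4]
opening: 0.355
grip_force: 0.0
```

Run:
```python
from h import *
s=state();print(s["eef_pos"],fr(s["eef_pos"]),s["opening"],s["ft_force"],s["moment"])
p,P=look(y0=-45,y1=45)
```

```text
[467.95555179 278.74230954  73.17922829] [-72.31501175   0.52711217] 0.3552753679175479 [-0.05862201  0.25997106  0.40040694] [-0.0717685   0.12968995  0.00625951]
wrist 9437 [[-62.0, -36.4], [-3.6, 38.8]] 78.0
```

>>> arm_command([
  [[0.02, -0.003, 0], 0],
  [[0.03, 0, 0], 0],
  [[0.03, 0, 0], 0],
  [[0.03, 0, 0], 0],
  [[0.03, 0, 0], 0],
], claw=0.35)

```text
t: 14.1
eef_pos: [481.3, 312.4, 74.5]
tcp_rot: [3.141, -0.0, 1.181]
ft_force: [0.3, 0.1, 0.5]
opening: 0.35
grip_force: 0.5
```

>>> arm_command([
  [[0.03, 0, 0], 0],
  [[0.02, 0, 0], 0],
  [[0.01, 0, 0], 0],
  [[0, 0, 0], 0],
  [[0, 0, 0], 0],
], claw=0.35)

```text
t: 14.6
eef_pos: [486.6, 325.4, 74.4]
tcp_rot: [-3.141, 0.0, 1.181]
ft_force: [0.6, -0.2, -1.5]
opening: 0.353
grip_force: 0.0
```

>>> arm_command([
  [[0.006, 0, 0], 0],
  [[0.006, 0, 0], 0],
  [[0, 0, 0], 0],
  [[0, 0, 0], 0],
  [[0, 0, 0], 0],
], claw=0.35)

```text
t: 15.1
eef_pos: [487.9, 328.3, 74.4]
tcp_rot: [3.142, -0.0, 1.181]
ft_force: [-0.6, -0.3, -0.1]
opening: 0.35
grip_force: 0.0
```

Run:
```python
from h import *
s=state();print(s["eef_pos"],fr(s["eef_pos"]))
look(y0=-45,y1=45,x1=2,lo=71)
p,P=look(lo=80,hi=92,x0=-5,x1=95);cv2.imwrite('pics/w5.png',p[:,:,::-1])
```

```text
[487.87581751 328.25194044  74.42689082] [-18.95005573   0.97656319]
wrist 1957 [[-87.5, -40.0], [1.8, 38.0]] 77.1
wrist 12294 [[5.2, -43.9], [78.1, 46.6]] 86.1
```

>>> arm_command([
  [[0.006, 0, 0], 0],
  [[0.006, 0, 0], 0],
  [[0, 0, 0], 0],
  [[0, 0, 0], 0],
  [[0, 0, 0], 0],
], claw=0.35)

```text
t: 15.7
eef_pos: [488.6, 330.6, 74.2]
tcp_rot: [-3.141, 0.001, 1.181]
ft_force: [-2.4, -4.0, 0.7]
opening: 0.348
grip_force: 2.4
```

View pics/w5.png

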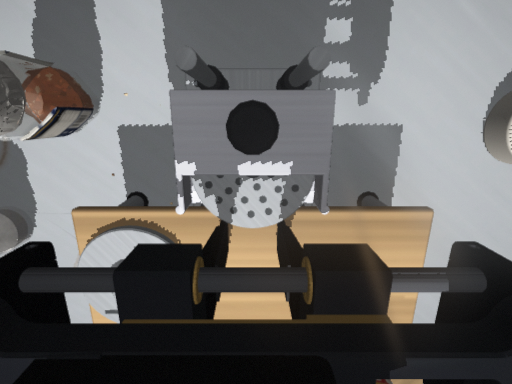

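The flat disc is well inside the slot at about (252,198), with a small sliver still out of the mouth. I press it the last bit home.

>>> arm_command([
  [[0.006, 0, 0], 0],
  [[0.004, 0, 0], 0],
  [[0, 0, 0], 0],
  [[0, 0, 0], 0],
  [[0, 0, 0], 0],
], claw=0.35)

```text
t: 16.2
eef_pos: [488.6, 331.4, 74.1]
tcp_rot: [-3.139, 0.005, 1.181]
ft_force: [-4.9, -14.7, 5.2]
opening: 0.354
grip_force: 7.5
```

>>> arm_command([
  [[-0.03, 0, 0], 0],
  [[-0.03, 0, 0], 0],
  [[0, 0, -0.1], 0],
  [[0, 0, -0.1], 0],
  [[0, 0, -0.1], 0],
], claw=0.35)

```text
t: 16.7
eef_pos: [484.2, 319.5, 150.3]
tcp_rot: [3.141, -0.001, 1.181]
ft_force: [0.2, 0.1, -0.2]
opening: 0.347
grip_force: 0.0
```

>>> arm_command([
  [[0, 0, 0], 0],
  [[0.111, -0.001, 0], 0],
  [[0.111, 0, 0], 0],
  [[0.11, 0, 0], 0],
  [[0, 0, 0], 0],
], claw=1)

```text
t: 17.2
eef_pos: [516.1, 398.5, 148.4]
tcp_rot: [3.141, -0.001, 1.183]
ft_force: [-0.4, -1.2, 1.1]
opening: 0.715
grip_force: 0.0
```

>>> arm_command([
  [[0, 0, 0], 0],
  [[0, 0, 0], 0],
  [[0, 0, 0], 0],
  [[0, 0, 0], 0],
  [[0, 0, 0], 0],
], claw=1)

```text
t: 17.7
eef_pos: [515.6, 396.0, 149.6]
tcp_rot: [3.141, -0.0, 1.181]
ft_force: [0.5, 0.6, -0.3]
opening: 0.997
grip_force: 0.0
```

Run:
```python
from h import *
s=state();print(s["eef_pos"],fr(s["eef_pos"]))
look(y0=-45,y1=45,x1=2,lo=73)
look("top",y0=-45,y1=45,x1=6,lo=73)
look(lo=80,hi=92,x0=-5,x1=95);look(lo=103,hi=114,x0=20,x1=95)
```

```text
[515.56984086 395.98776579 149.60448431] [54.22820483  1.1842802 ]
wrist 430 [[-9.8, -24.7], [1.9, 26.6]] 77.3
wrist 4437 [[5.7, -44.0], [85.7, 46.7]] 86.1
wrist 830 [[43.1, -26.7], [87.5, 30.2]] 109.7
```

>>> arm_command([
  [[0, 0.001, 0.07], 0],
  [[0, 0, 0.07], 0],
  [[0, 0, 0.07], 0],
  [[0, 0, 0.026], 0],
  [[0, 0, 0], 0],
], claw=1)

```text
t: 18.4
eef_pos: [515.5, 396.1, 89.7]
tcp_rot: [-3.141, 0.001, 1.181]
ft_force: [0.5, 0.4, -0.0]
opening: 1.0
grip_force: 0.0
```

>>> arm_command([
  [[0, 0, 0], 0],
  [[0, 0, 0], 0],
  [[0, 0, 0], 0],
  [[0, 0, 0], 0],
  [[0, 0, 0], 0],
], claw=0)

```text
t: 18.9
eef_pos: [515.8, 396.3, 90.7]
tcp_rot: [3.141, -0.0, 1.181]
ft_force: [-0.0, 0.3, -0.4]
opening: 0.639
grip_force: 0.0
```

>>> arm_command([
  [[0, 0, 0], 0],
  [[0, 0, 0], 0],
  [[0, 0, 0], 0],
  [[0, 0, 0], 0],
  [[0, 0, 0], 0],
], claw=0)

```text
t: 19.4
eef_pos: [515.7, 396.3, 90.4]
tcp_rot: [-3.141, -0.0, 1.181]
ft_force: [-0.5, 0.6, -0.7]
opening: 0.272
grip_force: 30.0
```

>>> arm_command([
  [[0, 0, -0.01], 0],
  [[0, 0, -0.016], 0],
  [[0, 0, -0.016], 0],
  [[0, 0, -0.016], 0],
  [[0, 0, -0.016], 0],
], claw=0)

```text
t: 19.9
eef_pos: [515.7, 396.2, 109.1]
tcp_rot: [-3.141, 0.0, 1.181]
ft_force: [2.7, 1.8, -10.9]
opening: 0.27
grip_force: 30.0
```

>>> arm_command([
  [[0, 0, -0.016], 0],
  [[0, 0, -0.016], 0],
  [[0, 0, -0.016], 0],
  [[0, 0, -0.006], 0],
  [[0, 0, 0], 0],
], claw=0)

```text
t: 20.4
eef_pos: [515.7, 396.3, 123.0]
tcp_rot: [3.141, -0.0, 1.181]
ft_force: [-0.3, 0.5, -3.4]
opening: 0.274
grip_force: 30.0
```

>>> arm_command([
  [[0, 0, 0], 0],
  [[0, 0, 0], 0],
  [[0, 0, 0], 0],
  [[0, 0, 0], 0],
  [[0, 0, 0], 0],
], claw=0)

```text
t: 20.9
eef_pos: [515.7, 396.3, 122.9]
tcp_rot: [3.141, -0.0, 1.181]
ft_force: [-3.2, -0.4, 3.5]
opening: 0.271
grip_force: 30.0
```

>>> arm_command([
  [[0, 0, 0], 0],
  [[0, 0, 0], 0],
  [[0, 0, 0], 0],
  [[0, 0, -0.08], 0],
  [[0, 0, -0.1], 0],
], claw=1)

```text
t: 21.4
eef_pos: [515.5, 396.0, 166.8]
tcp_rot: [-3.14, 0.002, 1.181]
ft_force: [-1.0, 0.2, 0.0]
opening: 0.638
grip_force: 0.0
```

>>> arm_command([
  [[0, 0, -0.08], 0],
  [[-0.108, -0.085, 0], 0],
  [[-0.108, -0.085, 0], 0],
  [[-0.108, -0.085, 0], 0],
  [[-0.108, -0.085, 0], 0],
], claw=1)

```text
t: 21.9
eef_pos: [395.0, 327.9, 187.4]
tcp_rot: [3.141, -0.0, 1.181]
ft_force: [0.6, 1.3, 0.8]
opening: 0.99
grip_force: 0.0
```

>>> arm_command([
  [[0, 0, 0], 0],
  [[0, 0, 0], 0],
  [[0, 0, 0], 0],
  [[0, 0, 0], 0],
  [[0, 0, 0], 0],
], claw=1)

```text
t: 22.4
eef_pos: [396.6, 328.9, 187.1]
tcp_rot: [-3.141, 0.0, 1.181]
ft_force: [-0.1, 0.3, 0.4]
opening: 1.001
grip_force: 0.0
```

Run:
```python
from h import *
plate(95)
s=state();print(s["eef_pos"],fr(s["eef_pos"]))
look(y0=30,y1=150,hi=95);look(lo=112,hi=125,x0=-5,x1=95)
look("top",lo=112,hi=125,x0=-5,x1=95)
look(y0=-45,y1=45,x0=-20,x1=2,lo=100,hi=114)
```

```text
plate z [107.1 117.2 118.6] upper ledge 98.2 shelf 69.7
[396.4686636  328.78217715 187.1017441 ] [-53.29238603  85.68874228]
wrist 4188 [[-89.1, 48.3], [-14.5, 122.7]] 77.5
wrist 6667 [[4.4, -43.7], [84.7, 47.4]] 118.7
top 880 [[8.0, -45.8], [83.6, 44.7]] 118.1
wrist 630 [[-10.5, -26.7], [1.6, 28.0]] 106.9
```

>>> arm_command([
  [[0, 0, 0.12], 0],
  [[0, 0, 0.12], 0],
  [[0, 0, 0.12], 0],
  [[0, 0, 0.07], 0],
  [[0, 0, 0.026], 0],
], claw=1)

```text
t: 23.15
eef_pos: [395.6, 328.3, 71.8]
tcp_rot: [-3.14, 0.002, 1.181]
ft_force: [0.1, 0.4, 0.8]
opening: 0.998
grip_force: 0.0
```

>>> arm_command([
  [[0, 0, 0], 0],
  [[0, 0, 0], 0],
  [[0, 0, 0], 0],
  [[0, 0, 0], 0],
  [[0, 0, 0], 0],
], claw=0.5)

```text
t: 23.65
eef_pos: [396.5, 328.9, 74.3]
tcp_rot: [3.141, -0.002, 1.181]
ft_force: [-0.8, -0.5, 5.9]
opening: 0.813
grip_force: 30.0
```

>>> arm_command([
  [[0, 0.02, 0], 0],
  [[0, 0.034, 0], 0],
  [[0, 0.034, 0], 0],
  [[0, 0.034, 0], 0],
  [[0, 0.034, 0], 0],
], claw=0.5)

```text
t: 24.15
eef_pos: [432.2, 314.0, 74.3]
tcp_rot: [3.141, -0.001, 1.181]
ft_force: [-4.4, 2.1, 8.7]
opening: 0.819
grip_force: 30.0
```

>>> arm_command([
  [[0, 0.034, 0], 0],
  [[0, 0.034, 0], 0],
  [[0, 0.034, 0], 0],
  [[0, 0.034, 0], 0],
  [[0, 0.034, 0], 0],
], claw=0.5)

```text
t: 24.65
eef_pos: [471.6, 297.9, 74.3]
tcp_rot: [3.142, -0.001, 1.181]
ft_force: [-4.3, 1.6, 8.5]
opening: 0.818
grip_force: 30.0
```

>>> arm_command([
  [[0, 0.012, 0], 0],
  [[0, 0, 0], 0],
  [[0, 0, 0], 0],
  [[0, 0, 0], 0],
  [[0, 0, 0], 0],
], claw=0.5)

```text
t: 25.15
eef_pos: [474.9, 296.6, 74.3]
tcp_rot: [3.14, -0.001, 1.181]
ft_force: [0.6, -0.8, 6.4]
opening: 0.814
grip_force: 30.0
```

Run:
```python
from h import *
s=state();print(s["eef_pos"],fr(s["eef_pos"]),s["opening"],s["ft_force"])
look(y0=-60,y1=60);look(lo=112,hi=125,x0=-5,x1=95)
```

```text
[474.89380475 296.59002882  74.31556861] [-53.17001102   0.91361502] 0.8137944301925718 [ 0.61735044 -0.83298913  6.35850113]
wrist 7486 [[-74.8, -37.7], [-17.8, 39.9]] 77.4
wrist 21358 [[4.7, -43.8], [69.4, 46.7]] 118.7
```

>>> arm_command([
  [[0.02, -0.002, 0], 0],
  [[0.02, 0, 0], 0],
  [[0.02, 0, 0], 0],
  [[0.02, 0, 0], 0],
  [[0.02, 0, 0], 0],
], claw=0.5)

```text
t: 25.75
eef_pos: [483.5, 319.7, 74.3]
tcp_rot: [3.141, -0.0, 1.181]
ft_force: [-1.1, -3.0, 8.4]
opening: 0.811
grip_force: 30.0
```

>>> arm_command([
  [[0.02, 0, 0], 0],
  [[0.018, 0, 0], 0],
  [[0, 0, 0], 0],
  [[0, 0, 0], 0],
  [[0, 0, 0], 0],
], claw=0.5)

```text
t: 26.25
eef_pos: [487.3, 329.1, 74.3]
tcp_rot: [3.141, -0.002, 1.181]
ft_force: [0.1, 0.9, 4.6]
opening: 0.817
grip_force: 30.0
```

>>> arm_command([
  [[0, 0, -0.004], 0],
  [[0, 0, 0], 0],
  [[0, 0, 0], 0],
  [[0, 0, 0], 0],
  [[-0.05, 0, 0], 0],
], claw=1)

```text
t: 26.75
eef_pos: [482.3, 317.4, 74.2]
tcp_rot: [3.141, -0.001, 1.182]
ft_force: [-0.0, -0.6, 0.8]
opening: 0.999
grip_force: 0.0
```

>>> arm_command([
  [[-0.06, 0, 0], 0],
  [[-0.06, 0, 0], 0],
  [[-0.05, 0, 0], 0],
  [[0, 0, 0], 0],
  [[0, 0, 0], 0],
], claw=1)

```text
t: 27.25
eef_pos: [466.3, 277.7, 74.6]
tcp_rot: [3.141, -0.0, 1.181]
ft_force: [-0.1, -0.0, -0.5]
opening: 0.998
grip_force: 0.0
```

>>> arm_command([
  [[0, 0, 0], 0],
  [[0, 0, 0], 0],
  [[0, 0, 0], 0],
  [[0, 0, 0], 0],
  [[0, 0, 0], 0],
], claw=0.35)

```text
t: 27.75
eef_pos: [466.0, 277.9, 74.3]
tcp_rot: [-3.142, -0.0, 1.181]
ft_force: [0.6, 0.7, -0.2]
opening: 0.638
grip_force: 0.0
```

>>> arm_command([
  [[0, 0, 0], 0],
  [[0, 0, 0], 0],
  [[0, 0, 0], 0],
  [[0, 0, 0], 0],
  [[0, 0, 0], 0],
], claw=0.35)

```text
t: 28.25
eef_pos: [466.0, 277.8, 74.4]
tcp_rot: [3.142, -0.0, 1.181]
ft_force: [-0.7, -1.2, 0.6]
opening: 0.352
grip_force: 0.0
```

Run:
```python
from h import *
s=state();print(s["eef_pos"],fr(s["eef_pos"]),s["opening"],s["ft_force"])
look(y0=-60,y1=60);p,P=look(lo=112,hi=125,x0=-5,x1=95);cv2.imwrite('pics/w6.png',p[:,:,::-1])
```

```text
[466.02286141 277.77596681  74.4039112 ] [-73.94493115   1.9457288 ] 0.35193582800064366 [-0.67169018 -1.20524236  0.59598616]
wrist 6896 [[-68.1, -36.0], [-4.4, 40.1]] 77.4
wrist 15294 [[3.3, -43.9], [48.8, 46.7]] 118.6
```

View pics/w6.png

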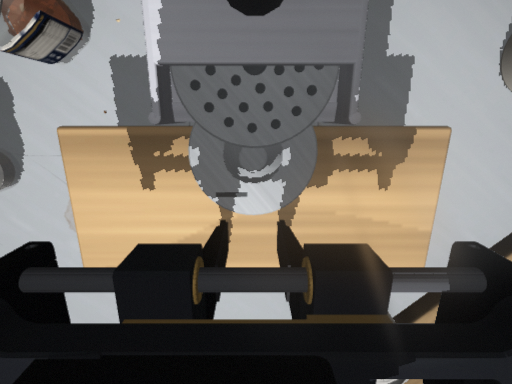

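The flat disc sits in the upper slot and the hub disc is entering the lower slot, centred between the fingertips at (222,235) and (290,235). I push it home.

>>> arm_command([
  [[0.02, 0.002, 0.004], 0],
  [[0.03, 0, 0], 0],
  [[0.03, 0, 0], 0],
  [[0.03, 0, 0], 0],
  [[0.03, 0, 0], 0],
], claw=0.35)

```text
t: 28.85
eef_pos: [480.0, 310.7, 73.4]
tcp_rot: [-3.142, -0.0, 1.181]
ft_force: [0.3, -0.2, 0.4]
opening: 0.351
grip_force: 0.3
```

>>> arm_command([
  [[0.03, 0, 0], 0],
  [[0.03, 0, 0], 0],
  [[0.016, 0, 0], 0],
  [[0, 0, 0], 0],
  [[0, 0, 0], 0],
], claw=0.35)

```text
t: 29.35
eef_pos: [486.9, 327.5, 73.4]
tcp_rot: [-3.141, 0.0, 1.181]
ft_force: [0.0, 0.2, 0.6]
opening: 0.353
grip_force: 0.0
```

>>> arm_command([
  [[0.006, 0, 0], 0],
  [[0.006, 0, 0], 0],
  [[0, 0, 0], 0],
  [[0, 0, 0], 0],
  [[0, 0, 0], 0],
], claw=0.35)

```text
t: 29.85
eef_pos: [488.0, 330.0, 73.3]
tcp_rot: [-3.141, 0.0, 1.181]
ft_force: [-1.0, -3.2, 0.7]
opening: 0.35
grip_force: 1.6
```

>>> arm_command([
  [[0.006, 0, 0], 0],
  [[0.005, 0, 0], 0],
  [[0.002, 0, 0], 0],
  [[0, 0, 0], 0],
  [[0, 0, 0], 0],
], claw=0.35)

```text
t: 30.35
eef_pos: [488.0, 330.8, 73.1]
tcp_rot: [-3.139, 0.006, 1.181]
ft_force: [-4.4, -19.8, 6.1]
opening: 0.349
grip_force: 9.4
```

>>> arm_command([
  [[-0.03, 0, 0], 0],
  [[-0.08, 0, 0], 0],
  [[-0.1, 0, 0], 0],
  [[0, 0, -0.15], 0],
  [[0, 0, -0.15], 0],
], claw=0.35)

```text
t: 30.85
eef_pos: [469.1, 284.3, 148.9]
tcp_rot: [-3.14, 0.001, 1.18]
ft_force: [1.0, 0.8, 0.5]
opening: 0.349
grip_force: 0.0
```

>>> arm_command([
  [[0, 0, 0], 0],
  [[0, 0, 0], 0],
  [[0, 0, 0], 0],
  [[0, 0, 0], 0],
  [[0, 0, 0], 0],
])

```text
t: 31.35
eef_pos: [469.2, 284.7, 147.5]
tcp_rot: [-3.141, 0.001, 1.181]
ft_force: [-0.4, -0.6, -0.4]
opening: 0.347
grip_force: 0.0
```

Run:
```python
from h import *
print(state()["eef_pos"])
p,P=look(y0=-60,y1=60,x0=-30,lo=72);look(y0=-45,y1=45,x0=-30,x1=2,lo=98,hi=112);look(lo=112,hi=125,x0=-5,x1=95)
look("side",y0=-60,y1=60,x0=-30,lo=72)
look("side",y0=-45,y1=45,x0=-30,x1=2,lo=98,hi=112)
marks("side",["mill_mid","spice_jar_mid","tin_mid"]);marks("wrist",["flat_disc_mid","hub_disc_mid","upper_seat","lower_seat"])
s,_=look("side");cv2.imwrite('pics/f.png',np.hstack([cv2.resize(s[110:270,190:390],(400,320)),cv2.resize(p,(400,320))])[:,:,::-1])
```

```text
[469.16528524 284.67889871 147.47607892]
wrist 36 [[-28.2, -57.0], [-3.1, 58.9]] 72.2
wrist 913 [[-10.2, -25.4], [2.0, 27.5]] 106.8
wrist 9746 [[5.1, -44.0], [81.0, 46.6]] 118.6
side 83 [[-28.9, -49.4], [-3.2, 54.1]] 74.8
side 84 [[-9.9, -24.8], [1.5, 32.0]] 105.3
side mill_mid [([264.0, 397.0, 43.0], 0.96), ([506.0, 372.0, 99.0], 0.4)]
side spice_jar_mid [([380.0, 469.0, 46.0], 0.66)]
side tin_mid [([520.0, 131.0, 38.0], 0.56)]
wrist flat_disc_mid [([504.0, 370.0, 101.0], 0.75)]
wrist hub_disc_mid []
wrist upper_seat [([504.0, 372.0, 100.0], 0.93)]
wrist lower_seat []
side 64 [[-117.8, -52.1], [-3.1, 44.7]] 76.4
```

View pics/f.png

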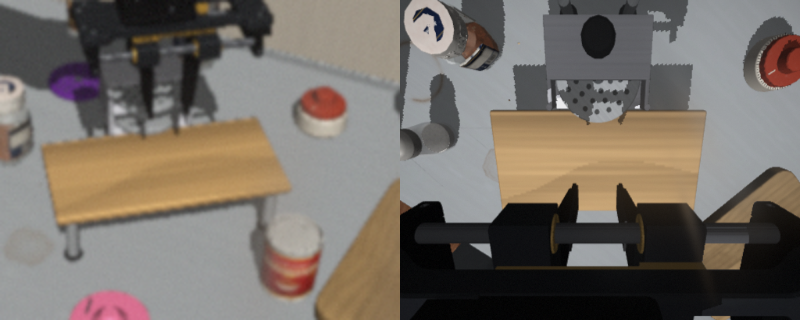

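The flat disc is home in the upper slot at about (597,105), and the bystanders have not moved. The hub disc is hidden beneath the flat disc, so I back off for a lower, more oblique look.

>>> arm_command([
  [[-0.16, 0, 0], 0],
  [[-0.16, 0, 0], 0],
  [[-0.16, 0, 0], 0],
  [[0, 0, 0.08], 0],
  [[0, 0, 0.08], 0],
])

```text
t: 32.5
eef_pos: [424.1, 172.9, 108.7]
tcp_rot: [3.14, -0.001, 1.179]
ft_force: [0.3, -0.5, -0.4]
opening: 0.352
grip_force: 0.0
```

>>> arm_command([
  [[0, 0, 0], 0],
  [[0, 0, 0], 0],
  [[0, 0, 0], 0],
  [[0, 0, 0], 0],
  [[0, 0, 0], 0],
])

```text
t: 33.0
eef_pos: [424.1, 173.9, 108.9]
tcp_rot: [3.141, -0.001, 1.182]
ft_force: [0.1, -0.4, -0.9]
opening: 0.351
grip_force: 0.0
```

Run:
```python
from h import *
print(fr(state()["eef_pos"]))
p,P=look(y0=-35,y1=35,x0=-25,x1=10,lo=72.5,hi=82);look(y0=-35,y1=35,x0=-25,x1=10,lo=98,hi=112)
q,_=look("side",y0=-35,y1=35,x0=-25,x1=10,lo=72.5,hi=82)
marks("wrist",["hub_disc_mid","lower_seat"]);marks("side",["hub_disc_mid","lower_seat"])
cv2.imwrite('pics/g.png',np.hstack([cv2.resize(q[130:210,220:300],(400,400),interpolation=2),cv2.resize(p[:200,150:350],(400,400))])[:,:,::-1])
```

```text
[-185.93242521    1.18349778]
wrist hub_disc_mid [([334.0, 187.0, 6.0], 0.75)]
wrist lower_seat []
side hub_disc_mid [([333.0, 190.0, 2.0], 0.84)]
side lower_seat [([522.0, 130.0, 35.0], 0.4)]
```

View pics/g.png

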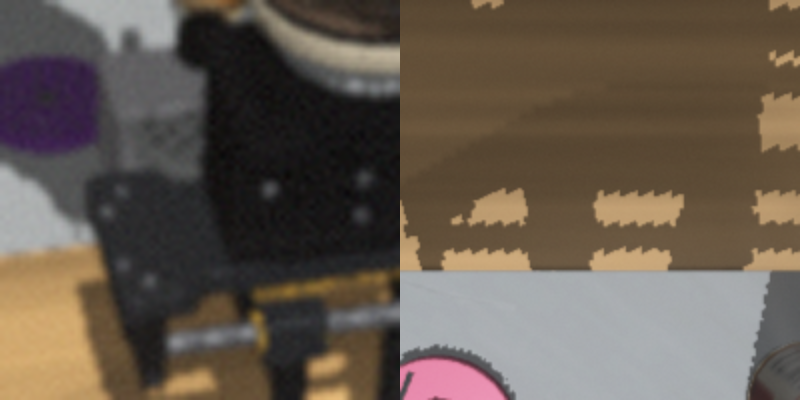

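That view is blocked by the arm. I move clear sideways so the side camera can see the slots.

>>> arm_command([
  [[0, 0, -0.16], 0],
  [[0, 0, -0.16], 0],
  [[0, -0.18, 0], 0],
  [[0, -0.18, 0], 0],
  [[0, -0.18, 0], 0],
])

```text
t: 33.85
eef_pos: [297.5, 225.1, 188.5]
tcp_rot: [3.141, -0.001, 1.18]
ft_force: [0.4, 0.3, 0.2]
opening: 0.345
grip_force: 0.0
```

>>> arm_command([
  [[0, -0.18, 0], 0],
  [[0, -0.18, 0], 0],
  [[0, 0, 0], 0],
  [[0, 0, 0], 0],
  [[0, 0, 0], 0],
])

```text
t: 34.35
eef_pos: [216.5, 259.2, 188.5]
tcp_rot: [3.141, -0.001, 1.181]
ft_force: [-0.3, 0.4, -0.1]
opening: 0.349
grip_force: 0.0
```

Run:
```python
from h import *
print(fr(state()["eef_pos"]))
q,P=look("side",y0=-35,y1=35,x0=-25,x1=10,lo=71.5,hi=82);look("side",y0=-35,y1=35,x0=-25,x1=10,lo=98,hi=112)
look("top",y0=-35,y1=35,x0=-25,x1=10,lo=98,hi=112)
F=fr(P);Z=P[...,2]
for u in range(250,280,4):  # profile down the columns through the slots
    print(u,[(v,*F[v,u].round(0).astype(int).tolist(),int(Z[v,u])) for v in range(150,188,3) if np.isfinite(Z[v,u])])
marks("side",["hub_disc_mid","lower_seat","upper_seat","flat_disc_mid"])
cv2.imwrite('pics/k.png',cv2.resize(q[120:220,210:330],(720,600),interpolation=2)[:,:,::-1])
```

```text
[-186.18002629  225.58026652]
side 184 [[-24.4, -33.1], [9.8, 34.3]] 76.3
side 196 [[-11.2, -31.7], [9.5, 34.6]] 105.9
top 238 [[-10.7, -33.5], [9.8, 32.2]] 105.9
250 [(150, 32, 30, 118), (153, 38, 29, 105), (156, 26, 31, 106), (159, 13, 34, 108), (162, 8, 35, 104), (165, 5, 35, 98), (168, 21, 32, 76), (171, 10, 34, 76), (174, 11, 34, 67), (177, -4, 37, 70), (180, -13, 39, 69), (183, -22, 41, 69), (186, -33, 43, 69)]
254 [(150, 31, 21, 117), (153, 33, 20, 107), (156, 28, 22, 103), (159, 14, 24, 105), (162, 3, 27, 106), (165, 2, 27, 99), (171, 9, 25, 75), (174, 3, 27, 72), (177, -3, 28, 68), (180, -16, 30, 70), (183, -22, 32, 67), (186, -38, 35, 72)]
258 [(150, 27, 13, 119), (153, 34, 11, 106), (156, 25, 13, 104), (159, 10, 16, 107), (162, 0, 18, 107), (165, -7, 20, 104), (168, 16, 14, 77), (171, 6, 17, 77), (174, -4, 19, 76), (177, -9, 20, 72), (180, -18, 22, 70), (183, -27, 24, 70), (186, -37, 26, 70)]
262 [(150, 27, 4, 118), (153, 31, 3, 107), (156, 24, 4, 103), (159, 12, 7, 105), (162, 0, 9, 106), (165, -7, 11, 103), (168, 13, 6, 78), (171, 3, 8, 77), (174, -5, 10, 76), (177, -6, 
[... 711 characters left out ...]
, 76), (168, 8, -21, 78), (171, -1, -19, 77), (174, -2, -19, 69), (177, -16, -15, 72), (180, -25, -13, 71), (183, -34, -11, 70), (186, -46, -8, 72)]
278 [(150, 34, -35, 108), (153, 26, -33, 105), (156, 18, -31, 103), (159, 4, -28, 105), (162, 5, -29, 96), (165, 20, -33, 75), (168, 11, -31, 74), (171, 9, -31, 66), (174, -5, -27, 70), (177, -18, -24, 72), (180, -26, -22, 70), (183, -34, -20, 68), (186, -45, -17, 70)]
side hub_disc_mid [([335.0, 187.0, 4.0], 0.69), ([507.0, 367.0, 72.0], 0.5)]
side lower_seat [([509.0, 377.0, 71.0], 0.68)]
side upper_seat [([504.0, 371.0, 100.0], 0.98)]
side flat_disc_mid [([506.0, 373.0, 101.0], 0.88), ([521.0, 541.0, 5.0], 0.68), ([508.0, 371.0, 66.0], 0.16)]
```

View pics/k.png

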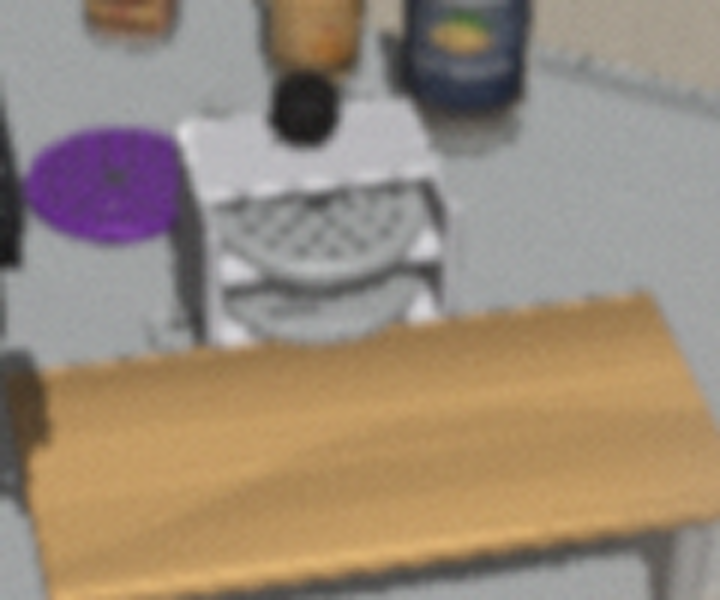

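The side view shows both discs seated alike, the flat disc in the upper slot at (320,240) and the hub disc in the lower at (330,310). Their rear edges both lie at x of about -10. I hand in.

```bash
python3 -c "
from h import *
print(env.job_done())"
```

```text
the job is handed in; nothing more can be done
None
```

I handed the job in at about 35 s of the 72 s allowed: the flat disc is home in the upper slot and the hub disc in the lower one. The last camera look showed the mill, jar and tin where they stood, but the hand-in gave no verdict.

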